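Ready the filling check: cup on the scale, thermometer over it

TASK

Get the bench ready to check a sample of filling: first stand the empty steel sample cup upright inside the blue circle in the middle of the scale's plate and let go of it, leaving the thermometer in its holder meanwhile. Then draw the probe thermometer out of its slanted holder, turn it upright with the probe pointing straight down, and bring the tip to a few centimetres above the middle of the cup's mouth, touching neither cup nor scale so that the scale reads the cup alone. Finish while still holding the thermometer there, steady in the gripper, with the cup in the circle and the other things on the table left where they are.

Things in the scene. Friction and masses are not known exactly. Their poses are not given: they have to be found in the camera images.
- cup: Open round cup of bare steel, straight-sided: 57 mm outside diameter, 50 mm tall, 3 mm wall, about 0.12 kg, standing loose on the table. Origin at the centre of its underside, z up along its axis.
- cup_rim (a point): Centre of the cup's mouth, 50 mm above its underside on the cup's axis.
- pan (a joint): Travel of the scale's sprung plate in m: 0 unloaded, grows as it sinks, stop at 0.007. About 400 N/m, so the cup sinks it by 2 to 4 mm. The plate stays level.
- pan_center (a point): Middle of the upper face of the scale's plate: a square steel plate 150 x 150 x 4 mm with a blue circle of 75 mm diameter at its middle and four short blue ticks round it. The upper face is 82 mm above the table when unloaded. It lies on the pale bench scale with a display at its front.
- holder: Fixed holder: dark base 150 x 70 x 12 mm, two aluminium cheeks, slanting grey sleeve (26 x 30 mm outside, 70 mm long, open at both ends, 6.5 mm square bore). Origin on the table under the thermometer's head; x is the level direction in which the head leans (roughly away from the robot), z up. The sleeve rises along x at 50 degrees. The base reaches from x = -123 to +27 mm.
- holder_mouth (a point): Centre of the sleeve's upper mouth, 27 mm behind the holder's origin (x = -27 mm) and 105 mm above the table. The thermometer's head rests on it by its lower end.
- thermometer: Loose probe thermometer, 192 mm long, 0.045 kg: white head 83 long, 22 wide (its x), 15 mm thick (its z, display on +z), steel probe 3.6 thick, 109 mm long. y runs from tip to head. At the start the probe is in the sleeve: y rises at some 47 degrees, x level, display up and towards the robot; it slides out along its y, free after 115 mm. Origin 96 mm from the tip, on the back face.
- head_mid (a point): Middle of the thermometer's head (inside it): the place to grip, across the 22 mm width; 150 mm from the tip along y.
- probe_tip (a point): Tip of the thermometer's probe; same axes as the thermometer.
- press_mould: Fixed equipment: white hand press with a green knob, 69 mm across, 169 mm tall, standing at the right. Origin under its centre.
- mould_plate: Bystander: round white pattern plate, 56 mm across, 11 mm thick, flat on the table. Origin under its centre.
- marker_red: Bystander: red felt marker, 132 x 16 x 17 mm, lying. Origin under its middle, x along it.
- date_stamp: Bystander: black self-inking stamp, 36 x 62 x 97 mm, standing. Origin under its centre.
- pastry_brush: Bystander: wooden-handled brush, 197 x 40 x 13 mm, lying at the far edge of the table. Origin under its middle, x along it.
- scale: The fixed bench scale under the plate, 282 (x) x 222 (y) mm, 70 mm tall without the plate. Origin on the table under its middle; x points from its display at the front to the back. The plate's middle is 48 mm behind the origin (x = +48 mm).
Not all that is in view belongs to the job. Leave any green look-alike of the thermometer alone.

How it is judged:
By the outcome, as a careful person would: the job done as asked, in the order asked, and still so for the second after the job is handed in, while the arm keeps its last pose, push and grip.
It also fails if it takes over 54 s, if anything falls off the work surface, if the arm or the gripper's body presses on something with over 40 N, if the wrist force passes 120 N, or if a joint passes its speed limit or range.

ROBOT

A 7-joint arm with a two-finger parallel gripper is mounted at the origin on the work surface; the furniture and walls round the work are solid. World frame = base frame: x ahead of the robot, y to its left, z up, the work surface at z = 0. Lengths are in mm, angles in rad, forces in N, time in s.
With the tool pointing down it reaches from about 400 to 875 mm from the base axis. Payload 4.4 kg.
Tool frame: the origin (TCP) lies at the very end of the fingers, on their centre line; the grasp point (between the pads) lies 19 mm behind it; z points along the fingers, y is the direction in which the jaws open and shut (so a half turn about z gives the same grasp; the last joint's range is limited). The gripper opens to 85 mm and grips with 20 to 120 N. Pads are 22 mm wide; open, the fingers measure 114 mm over their backs; the gripper's body (76 mm by 85 mm) begins 54 mm behind the grasp point. The pads swing forward as they close: fully open they stand 13 mm farther back than shut.
Start: joints at [-1.317, 0.628, 0.038, 1.517, -0.027, 0.996, -0.02], TCP at [204.32, 617.067, 208.213] pointing down, gripper open.
Joint ranges: [-3.06, 3.06], [-0.37, 2.12], [-1.25, 1.32], [0.18, 2.47], [-1.1, 4.24], [0.23, 1.98], [-2.94, 2.94]. Speed limits (rad/s): [2.57, 2.57, 3.14, 3.14, 3.14, 3.14, 3.14].

INTERFACE

Orientations are given as [roll, pitch, yaw] about the fixed x, y, z axes, in that order (R = Rz(yaw) Ry(pitch) Rx(roll)).
In Python, from cell import ctrl gives the robot as it stands. The module is installed in compiled form; this text tells all that it offers.
- The arm moves only by the shell command python3 -m jog 'ROWS'. ROWS is text: rows parted by semicolons, each of 7 numbers parted by spaces: the shift along the tool's x, y, z in mm, then the turn, a rotation vector about the tool's x, y, z in degrees, then the opening, from -1 (shut) to 1 (fully open). In form: x y z wx wy wz claw; .... A call has 1 to 8 rows; each row is the pose to reach, as a shift and turn from the pose commanded when the call began, along the tool's axes at that moment; what a row does not reach only later rows make up. A row lasts 1/8 s, in which the tool goes at most 62.5 mm and 10.7 degrees, less where a joint would pass 70% of its speed; a pose out of reach is approached as far as the arm can. A call with a gripper value outside its range is refused whole. The fingers move at their own pace and stop on an object; the grip force is fixed at half the most. Time passes only in rows, so rows that repeat a pose let the fingers close. It gives the time, the measured TCP pose, the force and the opening at its end, in the units of the state.
- ctrl.read_state(): the state, without advancing time (a new reading comes with each control period).
- ctrl.get_image(name): name is "scene" or "top" or "wrist"; returns a dict with "image" (384x512x3 uint8, red, green, blue), "z_map" (384x512 float32, mm along the optical axis (not along the pixel's ray), 0 where there is no reading), "vertical_fov" (degrees; the focal length in pixels is half the picture's height over the tangent of half this angle, whatever the lens; pixels are square), "cx", "cy" (the principal point, pixels), "extrinsics" (4x4, takes a point from world to camera coordinates); the wrist camera has in their place "hand_eye" (4x4, takes a point from camera to tool coordinates, whose origin is the TCP and whose axes are the flange's). Camera axes: x right, y down, z forward; pixel columns grow to the right and rows downward; lengths in mm; the calibration is good to about 2 mm. The wrist camera is an equidistant fisheye: a pixel r from the principal point sees the ray r / f radians off the axis. A picture is of the moment at which its call begins: read the wrist's pose just before it.
- ctrl.finish_job(): hands the job in, once; it reports no verdict.
The state is a dict: "clock": time; "qpos": joint angles; "qd": joint speeds; "tau": joint torques, N m; "eef_pos": TCP position; "tool_rot": TCP orientation; "force": force on the tool from outside, world axes, zero at the start; "torque": the same for the moment, N m; "width": finger opening in mm.
Only numpy, scipy, OpenCV 4.12 (cv2) and the standard library are available. Lean on these libraries where they do the work, as an engineer would, in place of code of your own. Each camera call takes 0.05 s, during which the arm holds its last target.

## Working session

There is one attempt and no reset: what is moved stays moved. The work goes in short steps, Python scripts to look and compute and a shell command to move; the robot and the scene stay as the last step left them, time stands still between calls to the robot, and variables do not carry over. Pictures are saved under pics/ and viewed, and the job is handed in when it is done.

```bash
mkdir -p pics
cat > h.py <<'E'
import numpy as np, cv2
from cell import ctrl
from scipy.spatial.transform import Rotation as R
def save(name,fn):
    s=ctrl.read_state(); d=ctrl.get_image(name)
    cv2.imwrite('pics/'+fn+'.png',d['image'][:,:,::-1]); 
    d['state']=s; np.save('pics/'+fn+'.npy',d,allow_pickle=True); return d
def load(fn): return np.load('pics/'+fn+'.npy',allow_pickle=True).item()
def f(d): return 384/2/np.tan(np.radians(d['vertical_fov'])/2)
def ray(d,u,v):
    F=f(d); a=np.array([u-d['cx'],v-d['cy']],float)
    if 'hand_eye' in d:
        r=np.hypot(*a); th=r/F; k=np.sin(th)/r if r>0 else 1/F
        c=np.array([a[0]*k,a[1]*k,np.cos(th)])
        s=d['state']; T=np.eye(4);T[:3,:3]=R.from_euler('xyz',s['tool_rot']).as_matrix();T[:3,3]=s['eef_pos']
        M=T@d['hand_eye']
    else:
        c=np.array([a[0]/F,a[1]/F,1]); M=np.linalg.inv(d['extrinsics'])
    v_=M[:3,:3]@c; return M[:3,3],v_/np.linalg.norm(v_),v_
def onz(d,u,v,z):
    o,r,_=ray(d,u,v); return o+r*(z-o[2])/r[2]
def pt(d,u,v):  # depth point
    z=d['z_map'][int(round(v)),int(round(u))]
    F=f(d)
    o,r,_=ray(d,u,v)
    if 'hand_eye' in d:
        a=np.hypot(u-d['cx'],v-d['cy'])/F; return o+r*z/np.cos(a)
    M=np.linalg.inv(d['extrinsics']); return o+r*z/ (r@M[:3,2])
def tri(l):
    A=np.zeros((3,3));b=np.zeros(3)
    for o,r in l:
        P=np.eye(3)-np.outer(r,r);A+=P;b+=P@o
    x=np.linalg.solve(A,b); return x,[np.linalg.norm((np.eye(3)-np.outer(r,r))@(x-o)) for o,r in l]
E
python3 - <<'E'
from h import *
print(ctrl.read_state())
for n in ['scene','top','wrist']:
    d=save(n,n+'0'); print(n,d['vertical_fov'],d['cx'],d['cy'],np.round(d.get('extrinsics',d.get('hand_eye')),3).tolist())
E
```

```text
{'clock': 0.0, 'qpos': array([-1.31675785,  0.62934471,  0.03837958,  1.51837377, -0.02699245,
        0.99627811, -0.01998019]), 'qd': array([-0.00144447, -0.0023189 ,  0.00059821, -0.00056171,  0.0030017 ,
       -0.00134806,  0.00028109]), 'tau': array([-2.64163864e-04, -5.63391387e+01,  1.22548152e+00, -1.93461621e+01,
        1.07882550e-02,  1.03398485e-02, -1.63578676e-05]), 'eef_pos': array([204.09908915, 616.42395928, 207.28705412]), 'tool_rot': array([-3.13970460e+00, -5.48903463e-06,  2.82182841e+00]), 'force': array([-0.51495684,  0.71001775, -0.59780484]), 'torque': array([ 0.0485082 ,  0.01934309, -0.02933718]), 'width': 85.36931838418234}
scene 55.73394300672839 250.548029071059 192.62547782429453 [[0.847, -0.531, -0.019, -412.567], [-0.415, -0.64, -0.647, 165.076], [0.331, 0.556, -0.762, 1253.954], [0.0, 0.0, 0.0, 1.0]]
top 46.88420282733006 255.61871915989926 191.97167626279187 [[-0.027, -1.0, -0.013, -97.083], [-0.986, 0.029, -0.166, 460.382], [0.166, 0.009, -0.986, 1714.21], [0.0, 0.0, 0.0, 1.0]]
wrist 65.70646984690485 255.09236183209796 192.7205109679122 [[-0.0, -0.964, -0.265, 66.855], [1.0, -0.0, -0.0, -0.737], [-0.0, -0.265, 0.964, -164.765], [0.0, 0.0, 0.0, 1.0]]
```

View pics/scene0.png

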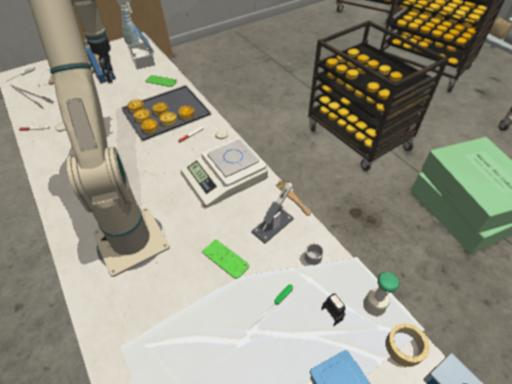

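View pics/top0.png

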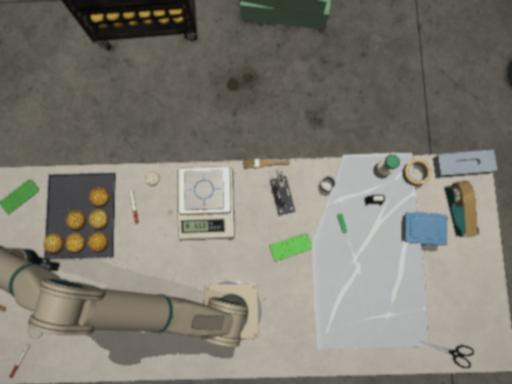

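View pics/wrist0.png

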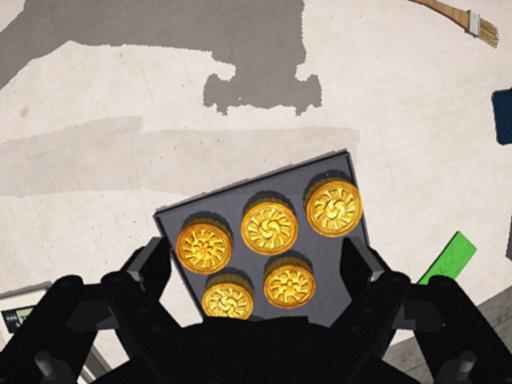

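The scene view shows the cup at about (314,254), holder at (272,220), scale plate at (233,157). In the top view, they are at (327,185), (282,192) and (204,189). The arm stands at the left, over the tray. Next I'll zoom in and measure.

Run:
```python
from h import *
t=load('top0');s=load('scene0')
a=cv2.resize(t['image'][150:260,160:360],None,fx=4,fy=4,interpolation=cv2.INTER_CUBIC)
b=cv2.resize(s['image'][130:280,170:350],None,fx=4,fy=4,interpolation=cv2.INTER_CUBIC)
cv2.imwrite('pics/tz.png',a[:,:,::-1]);cv2.imwrite('pics/sz.png',b[:,:,::-1])
for n,p,q,z in [('cup',(327,185),(314,247),50),('plate',(204,189),(233,157),82),('head',(279,180),(287,190),150)]:
    print(n,onz(t,*p,z).round(),onz(s,*q,z).round(),pt(t,*p).round(),pt(s,*q).round(),tri([ray(t,*p)[:2],ray(s,*q)[:2]]))
```

```text
cup [ 475. -391.   50.] [ 489. -382.   50.] [ 483. -399.    3.] [ 499. -373.   28.] (array([ 474.61149171, -390.09931351,   71.24797321]), [np.float64(3.953912456164406), np.float64(3.953912456164448)])
plate [468.  89.  82.] [464.  88.  82.] [467.  89.  82.] [464.  87.  82.] (array([466.60119079,  89.3985789 ,  79.70981448]), [np.float64(1.4077839422590557), np.float64(1.407783942258974)])
head [ 481. -199.  150.] [ 502. -206.  150.] [ 484. -200.  133.] [ 501. -208.  153.] (array([ 490.64250487, -203.94563122,  151.6893149 ]), [np.float64(10.8653677501237), np.float64(10.865367750123767)])
```

View pics/tz.png

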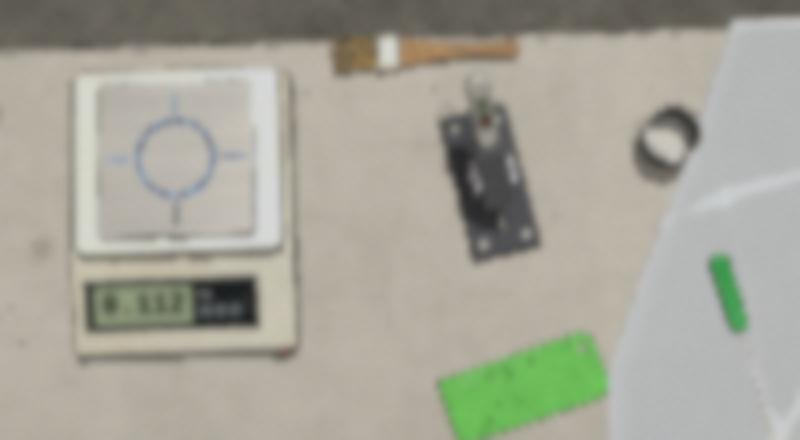

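View pics/sz.png

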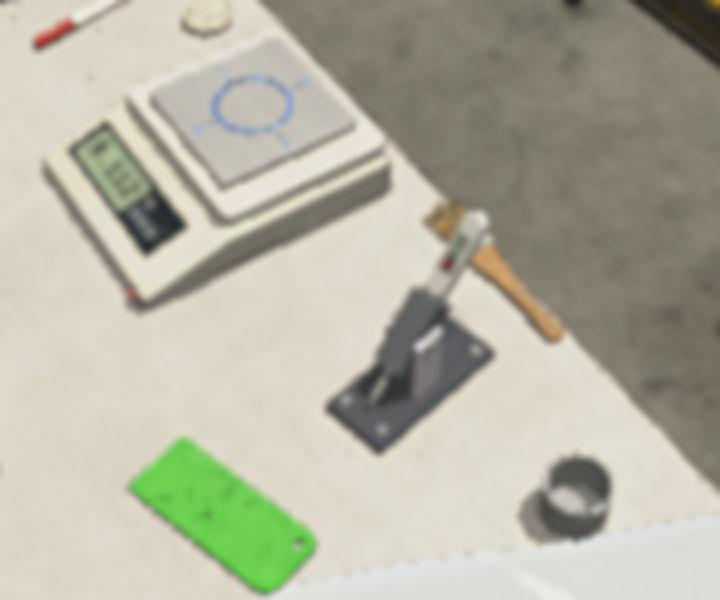

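```bash
cat >> h.py <<'E'
def to(pos,M,cur=None):
    """print shift & rotvec (deg), tool axes, from the present measured pose"""
    s=ctrl.read_state(); T=R.from_euler('xyz',s['tool_rot']); 
    d=T.inv().apply(np.array(pos)-s['eef_pos']); r=(T.inv()*M).as_rotvec(degrees=True)
    print('shift',d.round(1),'rot',r.round(1)); return d,r
def down(yawdeg): return R.from_euler('xyz',[180,0,yawdeg],degrees=True)
def st():
    s=ctrl.read_state(); print('t',round(s['clock'],2),'pos',s['eef_pos'].round(1),'rot',np.degrees(s['tool_rot']).round(2),'q',s['qpos'].round(3),'F',s['force'].round(1),'w',round(s['width'],1)); return s
E
python3 -c "
from h import *
to((460,386,300),down(80))"
```

```text
shift [-315.4 -138.6  -92.3] rot [-0.1  0.1 81.7]
```

```bash
python3 -m jog '-315 -139 -92 0 0 82 1;-315 -139 -92 0 0 82 1;-315 -139 -92 0 0 82 1;-315 -139 -92 0 0 82 1;-315 -139 -92 0 0 82 1;-315 -139 -92 0 0 82 1;-315 -139 -92 0 0 82 1;-315 -139 -92 0 0 82 1'; python3 -c "
from h import *
st();to((400,75,330),down(0))"
```

```text
clock: 1.15
eef_pos: [460.0, 385.4, 300.1]
tool_rot: [-3.141, 0.0, 1.385]
force: [-0.0, 1.0, -0.3]
width: 85.5
t 1.15 pos [460.  385.4 300.1] rot [-1.7998e+02  1.0000e-02  7.9330e+01] q [-1.028  0.502  0.457  1.546 -0.235  1.149 -0.71 ] F [-0.   1.  -0.3] w 85.5
shift [-316.1   -1.5  -29.9] rot [-0.   0.  79.3]
```

```bash
python3 -m jog '-316 -2 -30 0 0 79 1;-316 -2 -30 0 0 79 1;-316 -2 -30 0 0 79 1;-316 -2 -30 0 0 79 1;-316 -2 -30 0 0 79 1;-316 -2 -30 0 0 79 1;-316 -2 -30 0 0 79 1;-316 -2 -30 0 0 79 1'; python3 -c "
from h import *
st();to((475,-200,330),down(0));save('wrist','w_scale')"
```

```text
clock: 2.15
eef_pos: [400.8, 75.4, 330.2]
tool_rot: [-3.141, 0.0, 0.008]
force: [-0.1, -0.2, -0.0]
width: 85.0
t 2.15 pos [400.8  75.4 330.2] rot [-1.7997e+02  1.0000e-02  4.7000e-01] q [-1.011  0.186  0.909  1.966 -0.168  1.066 -1.592] F [-0.1 -0.2 -0. ] w 85.0
shift [ 72. 276.   0.] rot [-0.   0.   0.5]
```

View pics/w_scale.png

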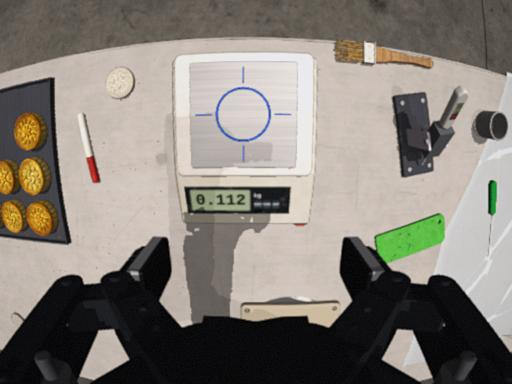

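The wrist view shows the blue circle at about (243,114), the holder at (415,135) with the thermometer head towards (457,105), and the cup at (491,125). Next I'll view from above the holder and the cup.

```bash
python3 -m jog '20 276 0 0 0 0 1;20 276 0 0 0 0 1;20 276 0 0 0 0 1;20 276 0 0 0 0 1;20 276 0 0 0 0 1;20 276 0 0 0 0 1'; python3 -c "
from h import *
st();to((460,-385,250),down(0));save('wrist','w_hold')"
```

```text
clock: 2.95
eef_pos: [423.6, -202.5, 330.1]
tool_rot: [3.14, 0.001, 0.008]
force: [0.5, 0.1, 1.0]
width: 85.3
t 2.95 pos [ 423.6 -202.5  330.1] rot [1.7994e+02 3.0000e-02 4.4000e-01] q [-0.309  0.338  0.95   1.833 -0.303  1.124 -0.816] F [0.5 0.1 1. ] w 85.3
shift [ 35.  182.7  80.3] rot [0.1 0.  0.4]
```

View pics/w_hold.png

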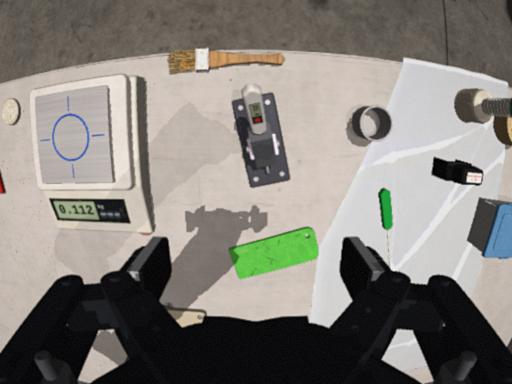

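The holder lies at about (260,140) with the head at (255,105), and the cup rim is at (370,122). Next, over the cup.

```bash
python3 -m jog '20 183 60 0 0 0 1;20 183 60 0 0 0 1;20 183 60 0 0 0 1;20 183 60 0 0 0 1;20 183 60 0 0 0 1'
python3 - <<'E'
from h import *
st();d=save('wrist','w_cup')
a=load('w_hold')
for n,x,b in (('cup',d,(180,60,340,220)),('hold',a,(330,80,410,160))):
    cv2.imwrite(f'pics/z_{n}.png',cv2.resize(x['image'][b[1]:b[3],b[0]:b[2],::-1],None,fx=5 if n=='hold' else 4,fy=5 if n=='hold' else 4,interpolation=cv2.INTER_CUBIC))
E
```

```text
clock: 3.62
eef_pos: [447.0, -381.2, 269.7]
tool_rot: [-3.14, 0.001, 0.013]
force: [0.2, -0.1, 0.1]
width: 85.6
t 3.62 pos [ 447.  -381.2  269.7] rot [-1.7989e+02  4.0000e-02  7.6000e-01] q [ 0.165  0.594  0.827  1.631 -0.473  1.13  -0.444] F [ 0.2 -0.1  0.1] w 85.6
```

View pics/w_cup.png

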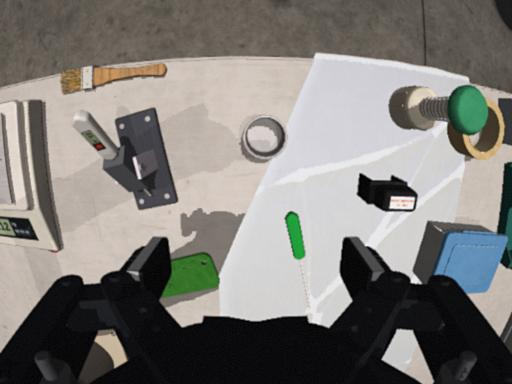

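View pics/z_cup.png

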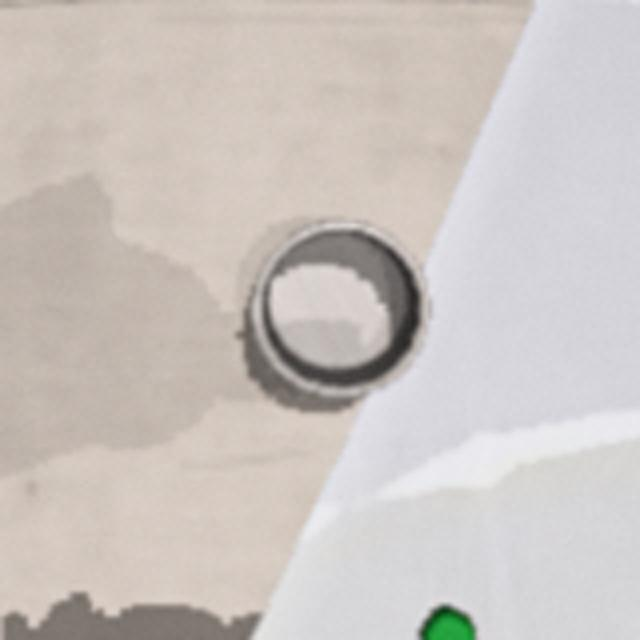

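View pics/z_hold.png

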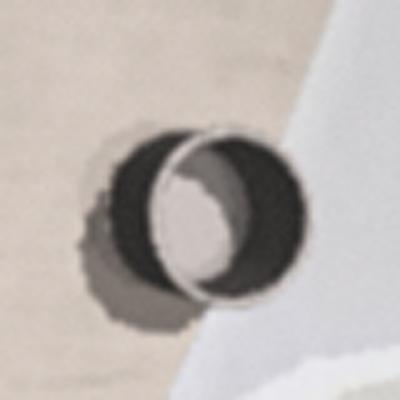

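Run:
```python
from h import *
c=load('w_cup');h=load('w_hold');s=load('w_scale')
p1=(264.9,136.6);p2=(375.4,123.2)
print(tri([ray(c,*p1)[:2],ray(h,*p2)[:2]]), onz(c,*p1,50),onz(h,*p2,50))
# blue circle in scale views
for d,b in ((s,(190,80,300,150)),(h,(40,100,105,170))):
    im=cv2.cvtColor(d['image'],cv2.COLOR_RGB2HSV)
    m=cv2.inRange(im,(100,90,60),(130,255,255)); M=np.zeros_like(m);M[b[1]:b[3],b[0]:b[2]]=m[b[1]:b[3],b[0]:b[2]]
    n,l,stt,ce=cv2.connectedComponentsWithStats(M)
    i=1+np.argmax(stt[1:,4]); ys,xs=np.nonzero(l==i)
    e=cv2.fitEllipse(np.c_[xs,ys].astype(np.float32)); print(stt[i],e[0],e[1],onz(d,*e[0],82)); d['c']=e[0]
print(tri([ray(s,*s['c'])[:2],ray(h,*h['c'])[:2]]))
# depth points cup rim
P=[]
for v in range(115,160):
    for u in range(240,292):
        p=pt(c,u,v)
        if 40<p[2]<60:P.append(p)
P=np.array(P);print(len(P),P.min(0),P.max(0))
to((471,-390,120),down(0))
```

```text
(array([ 482.78557233, -393.92149636,   44.65758789]), [np.float64(0.23497192075415052), np.float64(0.23497192075400436)]) [ 483.44439439 -393.71330864   50.        ] [ 482.65107697 -391.69438685   50.        ]
[216  87  55  55 331] (242.75758361816406, 113.85202026367188) (52.791561126708984, 53.122745513916016) [466.46121424  92.2421823   82.        ]
[ 52 114  37  47 227] (70.15026092529297, 136.94529724121094) (35.283084869384766, 45.50692367553711) [466.80069905  90.30501974  82.        ]
(array([466.54141743,  92.37056963,  79.07776558]), [np.float64(0.09010038834296046), np.float64(0.09010038834308835)])
452 [ 454.95872096 -422.50461532   40.15347983] [ 511.54365787 -365.34020682   52.64996106]
shift [ 23.4  10.  150.2] rot [-0.1 -0.   0.8]
```

```bash
python3 -m jog '36 13 170 0 0 1 1;36 13 170 0 0 1 1;36 13 170 0 0 1 1;36 13 170 0 0 1 1;36 13 170 0 0 1 1'
python3 - <<'E'
from h import *
st();d=save('wrist','w_cup2');to((483,-393.7,14),down(0))
E
```

```text
clock: 4.3
eef_pos: [483.7, -395.3, 102.5]
tool_rot: [3.14, -0.002, -0.004]
force: [0.0, -1.0, -0.2]
width: 85.6
t 4.3 pos [ 483.7 -395.3  102.5] rot [ 1.799e+02 -1.100e-01 -2.300e-01] q [ 0.249  0.821  0.684  1.703 -0.657  0.858 -0.353] F [ 0.  -1.  -0.2] w 85.6
shift [-1.  -2.5 89.1] rot [ 0.1 -0.2 -0.3]
```

View pics/w_cup2.png

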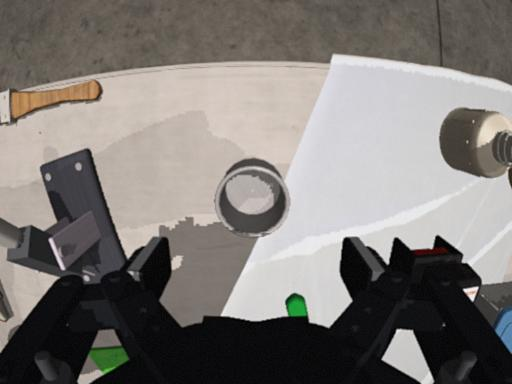

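Run:
```python
from h import *
d=load('w_cup2')
for u,v in [(410,245),(398,250),(410,270),(430,300),(440,240),(462,240)]: print(u,v,pt(d,u,v).round())
c=load('w_cup')
for u,v in [(365,180),(380,190),(400,205),(415,200)]: print(u,v,pt(c,u,v).round())
```

```text
410 245 [ 418. -565.    2.]
398 250 [ 421. -542.   17.]
410 270 [ 414. -542.   48.]
430 300 [ 490. -458.  192.]
440 240 [ 427. -598.   13.]
462 240 [ 419. -641.    2.]
365 180 [ 424. -542.   31.]
380 190 [ 422. -546.   79.]
400 205 [ 407. -571.   96.]
415 200 [ 414. -593.   96.]
```

The stamp is 85 mm clear of the nearest finger, so I can descend and grip.

```bash
python3 -m jog '-1 -2 60 0 0 0 1;-1 -2 88 0 0 0 1;-1 -2 88 0 0 0 1;-1 -2 88 0 0 0 -1;-1 -2 88 0 0 0 -1;-1 -2 88 0 0 0 -1;-1 -2 88 0 0 0 -1;-1 -2 88 0 0 0 -1'
python3 - <<'E'
from h import *
st()
E
```

```text
clock: 5.35
eef_pos: [482.9, -394.7, 15.5]
tool_rot: [3.14, -0.004, -0.006]
force: [-1.4, 2.3, 9.7]
width: 53.8
t 5.35 pos [ 482.9 -394.7   15.5] rot [179.89  -0.21  -0.33] q [ 0.3    0.927  0.588  1.745 -0.755  0.705 -0.276] F [-1.4  2.3  9.7] w 53.8
```

```bash
python3 -m jog '0 0 0 0 0 0 -1;0 0 -50 0 0 0 -1;0 0 -110 0 0 0 -1;0 0 -170 0 0 0 -1;0 0 -235 0 0 0 -1;0 0 -235 0 0 0 -1'
python3 - <<'E'
from h import *
st();d=save('wrist','w_g1');to((430,-100,260),down(0));to((466.5,91,200),down(0))
E
```

```text
clock: 6.1
eef_pos: [483.2, -396.7, 254.0]
tool_rot: [3.134, -0.009, -0.006]
force: [0.3, -0.2, -2.4]
width: 53.4
t 6.1 pos [ 483.2 -396.7  254. ] rot [179.56  -0.52  -0.34] q [ 0.182  0.66   0.813  1.561 -0.516  1.133 -0.469] F [ 0.3 -0.2 -2.4] w 53.4
shift [ -54.1 -294.5  -10.3] rot [ 0.2 -0.3 -0.3]
shift [ -19.  -485.9   49.2] rot [ 0.2 -0.3 -0.3]
```

View pics/w_g1.png

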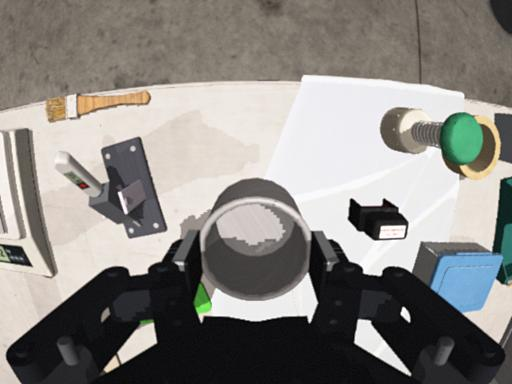

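The cup is held squarely between the pads, centred near (255,225). I'm carrying it over to the scale.

```bash
python3 -m jog '-5 -300 0 0 0 0 -1;-10 -300 0 0 0 0 -1;-15 -486 0 0 0 0 -1;-19 -486 0 0 0 0 -1;-19 -486 0 0 0 0 -1;-19 -486 0 0 0 0 -1;-19 -486 0 0 0 0 -1;-19 -486 0 0 0 0 -1'
python3 - <<'E'
from h import *
st();to((466.5,91,130),down(0))
E
```

```text
clock: 7.15
eef_pos: [463.6, 95.7, 246.1]
tool_rot: [-3.141, 0.002, -0.003]
force: [0.9, -1.2, -2.0]
width: 53.3
t 7.15 pos [463.6  95.7 246.1] rot [-1.7998e+02  1.4000e-01 -2.0000e-01] q [-0.916  0.473  0.957  1.956 -0.473  0.957 -1.302] F [ 0.9 -1.2 -2. ] w 53.3
shift [  3.2   4.7 116.1] rot [-0.   0.1 -0.2]
```

```bash
python3 -m jog '2 3 50 0 0 0 -1;3 5 100 0 0 0 -1;3 5 116 0 0 0 -1;3 5 116 0 0 0 -1'
python3 - <<'E'
from h import *
st();d=save('wrist','w_p1');t=save('top','t_p1');s=save('scene','s_p1')
cv2.imwrite('pics/sz2.png',cv2.resize(s['image'][110:230,170:300],None,fx=4,fy=4,interpolation=cv2.INTER_CUBIC)[:,:,::-1])
to((466.5,91,97.5),down(0))
E
```

```text
clock: 7.65
eef_pos: [467.7, 87.1, 130.7]
tool_rot: [3.141, 0.002, -0.007]
force: [0.3, -0.4, -1.4]
width: 53.5
t 7.65 pos [467.7  87.1 130.7] rot [ 1.7997e+02  1.2000e-01 -3.9000e-01] q [-0.749  0.627  0.77   2.083 -0.682  0.703 -1.106] F [ 0.3 -0.4 -1.4] w 53.5
shift [-3.2 -3.5 35.1] rot [-0.  -0.2 -0.4]
```

View pics/w_p1.png

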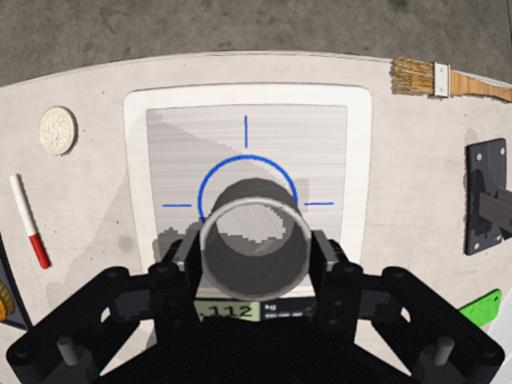

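View pics/sz2.png

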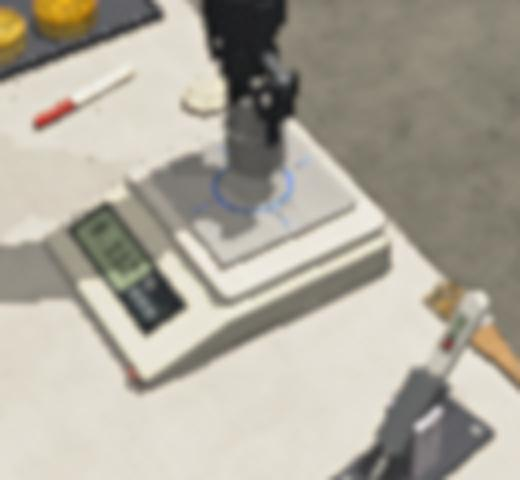

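Run:
```python
from h import *
d=load('w_p1')
print(onz(d,191,205,82),onz(d,305,203,82),onz(d,190.5,205,82), onz(d,246,148,82), onz(d,247.5,155.5,82))
hsv=cv2.cvtColor(d['image'],cv2.COLOR_RGB2HSV);m=cv2.inRange(hsv,(100,100,60),(130,255,255))
m[:152]=0;m[215:]=0;m[:,:196]=0;m[:,302:]=0
ys,xs=np.nonzero(m);P=np.array([onz(d,x,y,82) for x,y in zip(xs,ys)])
from scipy.optimize import least_squares
r=least_squares(lambda c:np.hypot(P[:,0]-c[0],P[:,1]-c[1])-c[2],[466,91,37],loss='soft_l1');print(r.x,len(P))
st()
```

```text
[466.53016127 135.39839553  82.        ] [467.54525909  48.41873454  82.        ] [466.5306286  135.79356669  82.        ] [509.39469046  92.5692008   82.        ] [503.90530458  91.55249589  82.        ]
[466.67426097  92.38611866  36.60107398] 597
t 7.8 pos [469.6  87.4 132.6] rot [-1.7996e+02 -1.5000e-01 -3.5000e-01] q [-0.75   0.624  0.772  2.081 -0.682  0.703 -1.105] F [ 0.4 -0.2 -0.7] w 53.1
```

```bash
python3 -m jog '-2 -5 15 0 0 0 -1;-2 -5 32 0 0 0 -1;-2 -5 34 0 0 0 -1;-2 -5 34 0 0 0 -1'
python3 - <<'E'
from h import *
st();d=save('wrist','w_p2')
E
```

```text
clock: 8.3
eef_pos: [466.4, 92.7, 97.3]
tool_rot: [-3.141, -0.0, -0.006]
force: [-0.5, 0.5, -1.4]
width: 53.3
t 8.3 pos [466.4  92.7  97.3] rot [-1.7999e+02 -1.0000e-02 -3.2000e-01] q [-0.713  0.672  0.7    2.111 -0.756  0.625 -1.054] F [-0.5  0.5 -1.4] w 53.3
```

View pics/w_p2.png

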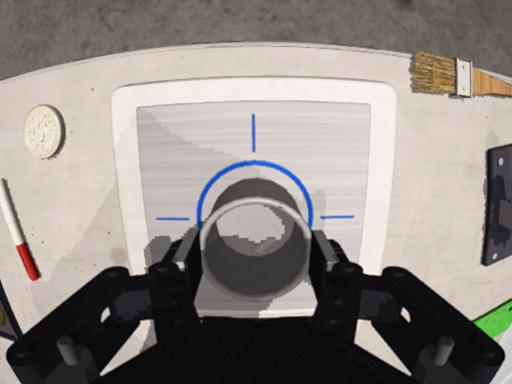

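```bash
python3 -m jog '0 0 2 0 0 0 -1;0 0 3 0 0 0 -1;0 0 3 0 0 0 -1'
python3 - <<'E'
from h import *
st()
E
```

```text
clock: 8.72
eef_pos: [466.7, 92.6, 94.4]
tool_rot: [-3.142, -0.001, -0.006]
force: [1.0, 0.1, 0.3]
width: 53.6
t 8.72 pos [466.7  92.6  94.4] rot [-1.8e+02 -4.0e-02 -3.3e-01] q [-0.709  0.676  0.694  2.113 -0.763  0.618 -1.049] F [1.  0.1 0.3] w 53.6
```

```bash
python3 -m jog '0 0 0 0 0 0 -0.2;0 0 0 0 0 0 0.3;0 0 0 0 0 0 1;0 0 0 0 0 0 1;0 0 0 0 0 0 1;0 0 -60 0 0 0 1;0 0 -120 0 0 0 1;0 0 -150 0 0 0 1'
python3 - <<'E'
from h import *
st();d=save('wrist','w_p3')
E
```

```text
clock: 9.72
eef_pos: [467.4, 92.3, 246.9]
tool_rot: [-3.141, -0.003, -0.006]
force: [0.5, 0.2, -0.5]
width: 85.3
t 9.72 pos [467.4  92.3 246.9] rot [-179.95   -0.19   -0.35] q [-0.911  0.475  0.963  1.953 -0.479  0.956 -1.291] F [ 0.5  0.2 -0.5] w 85.3
```

View pics/w_p3.png

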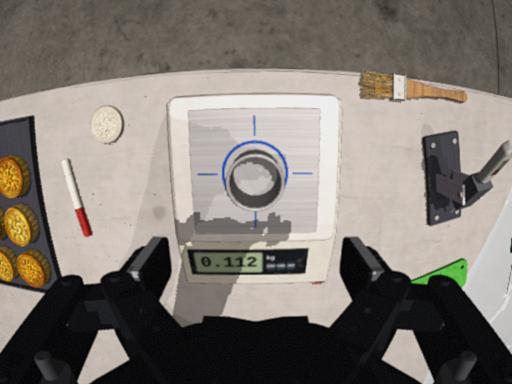

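Run:
```python
from h import *
d=load('w_p3')
g=onz(d,255,180,129);print('cup~',g)
# rim via depth
P=[]
for v in range(145,215):
    for u in range(220,292):
        p=pt(d,u,v)
        if 118<p[2]<140:P.append(p)
P=np.array(P);print(len(P),(P.min(0)+P.max(0))/2,P.min(0),P.max(0))
for fn,b in (('w_hold',(225,75,295,195)),('w_cup',(65,100,185,215))):
    x=load(fn);cv2.imwrite(f'pics/zh_{fn}.png',cv2.resize(x['image'][b[1]:b[3],b[0]:b[2],::-1],None,fx=5,fy=5,interpolation=cv2.INTER_CUBIC))
```

```text
cup~ [470.03435193  91.6979648  129.        ]
820 [467.66751787  92.24714445 124.13807434] [438.79458414  64.08853454 118.00101932] [496.54045159 120.40575435 130.27512935]
```

View pics/zh_w_hold.png

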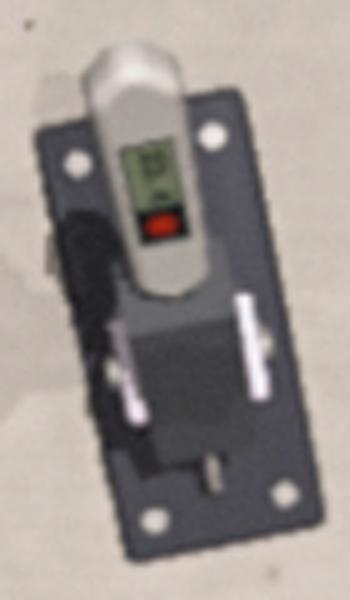

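View pics/zh_w_cup.png

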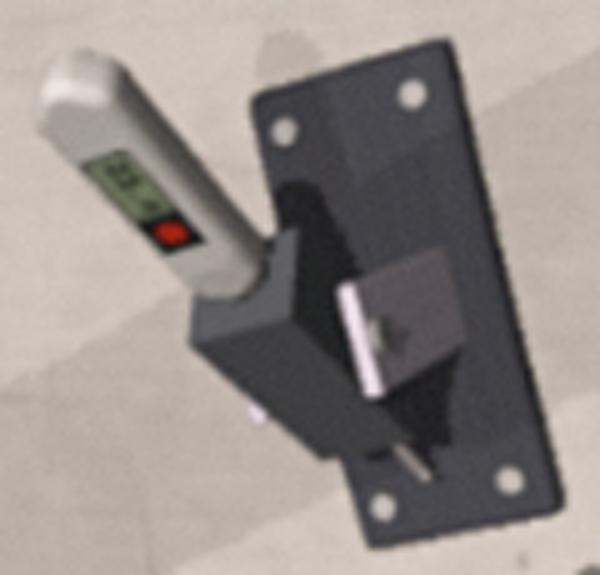

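Run:
```python
from h import *
A=load('w_hold');B=load('w_cup')
pa=lambda x,y:((x+.5)/5-.5+225,(y+.5)/5-.5+75)
pb=lambda x,y:((x+.5)/5-.5+65,(y+.5)/5-.5+100)
L={'btn':((162,225),(173,233)),'TL':((121,148),(83,160)),'TR':((172,137),(123,150)),'BR':((188,235),(206,242)),'BL':((140,243),(170,257)),
'h1':((77,164),(285,130)),'h2':((212,136),(412,94)),'h3':((285,493),(510,480)),'h4':((155,519),(383,507))}
r={}
for k,(a,b) in L.items():
    x,e=tri([ray(A,*pa(*a))[:2],ray(B,*pb(*b))[:2]]);r[k]=x;print(k,x.round(1),round(e[0],1),'depth',pt(A,*pa(*a)).round(1),pt(B,*pb(*b)).round(1))
hx=(onz(A,*pa(77,164),12)+onz(A,*pa(212,136),12)-onz(A,*pa(285,493),12)-onz(A,*pa(155,519),12))
print('az',np.degrees(np.arctan2(hx[1],hx[0])))
hx=(onz(B,*pb(285,130),12)+onz(B,*pb(412,94),12)-onz(B,*pb(510,480),12)-onz(B,*pb(383,507),12))
print('az',np.degrees(np.arctan2(hx[1],hx[0])))
print('base centre',np.mean([r[k] for k in('h1','h2','h3','h4')],0))
# head point cloud by depth (A)
P=[];
for v in range(80,135):
    for u in range(238,270):
        p=pt(A,u,v)
        c=A['image'][v,u].astype(int)
        if 95<p[2]<190:P.append(p)
P=np.array(P);print(len(P),P.min(0),P.max(0),P.mean(0))
az=np.radians(14)
m=P.mean(0);u,s,vt=np.linalg.svd(P-m);print(vt,s)
```

```text
btn [ 482.4 -205.3  130.4] 0.0 depth [ 482.5 -205.3  131.7] [ 482.5 -206.1  131.6]
TL [ 501.  -195.7  152.1] 0.4 depth [ 500.7 -195.7  152.1] [ 501.4 -195.8  152.3]
TR [ 503.1 -207.3  153.6] 0.2 depth [ 503.3 -207.3  151.3] [ 502.9 -206.2  151.9]
BR [ 479.8 -211.8  126.3] 0.2 depth [ 480.  -211.7  127.4] [ 479.6 -211.8  126.3]
BL [ 477.  -200.1  123.7] 0.8 depth [ 478.  -200.   129.4] [ 476.4 -201.4  125.8]
h1 [ 499.8 -178.8   11.1] 0.3 depth [ 499.5 -178.9   14.2] [ 500.2 -180.    13.7]
h2 [ 508.9 -222.    12.7] 0.0 depth [ 508.9 -222.    12.1] [ 508.9 -222.7   14.4]
h3 [ 391.9 -247.8   13.4] 0.1 depth [ 391.8 -247.8   12.3] [ 391.8 -247.8   13.6]
h4 [ 382.7 -204.8   13.7] 0.2 depth [ 383.  -204.7   13.9] [ 382.4 -204.8   13.7]
az 12.466568797498347
az 12.102645856502674
base centre [ 445.83031034 -213.32177162   12.7219662 ]
949 [ 462.30401579 -221.47738714   95.32120797] [ 524.57515422 -186.78707608  168.09812698] [ 493.83502019 -202.86748438  140.57679828]
[[-0.65250474 -0.15079176 -0.74263007]
 [-0.19586856  0.98025991 -0.02694471]
 [ 0.73203352  0.12787633 -0.6691596 ]] [827.18695466 197.97659911 113.16731706]
```

Run:
```python
from h import *
to((494.5,-202.6,240),down(12.3))
```

```text
shift [ 27.2 294.7   8.7] rot [ -0.1  -0.4 -12.7]
```

```bash
python3 -m jog '27 295 8 0 0 -12.6 1;27 295 8 0 0 -12.6 1;27 295 8 0 0 -12.6 1;27 295 8 0 0 -12.6 1;27 295 8 0 0 -12.6 1;27 295 8 0 0 -12.6 1'
python3 - <<'E'
from h import *
st();d=save('wrist','w_t1');to((494.5,-202.6,115),down(12.3))
E
```

```text
clock: 10.52
eef_pos: [490.6, -207.4, 236.2]
tool_rot: [3.139, 0.001, 0.207]
force: [-0.1, 0.3, -0.0]
width: 85.2
t 10.53 pos [ 490.6 -207.4  236.2] rot [1.7985e+02 4.0000e-02 1.1850e+01] q [-0.182  0.539  0.814  1.825 -0.464  0.978 -0.536] F [-0.1  0.3 -0. ] w 85.2
shift [  4.   -0.8 120.8] rot [-0.   0.  -0.3]
```

View pics/w_t1.png

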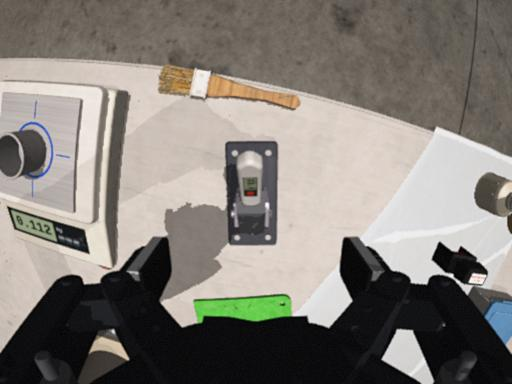

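```bash
python3 - <<'E'
from h import *
d=load('w_t1')
hsv=cv2.cvtColor(d['image'],cv2.COLOR_RGB2HSV)
m=(cv2.inRange(hsv,(0,150,100),(8,255,255))|cv2.inRange(hsv,(172,150,100),(180,255,255)));m[:180]=0;m[205:]=0;m[:,:235]=0;m[:,265:]=0
y,x=np.nonzero(m);print(x.mean(),y.mean(),onz(d,x.mean(),y.mean(),130.8),pt(d,x.mean(),y.mean()))
m=cv2.inRange(d['image'],(130,120,110),(255,255,255))
for v in (160,165,170,175): print(v,[i for i in range(225,280) if m[v,i]], pt(d,250,v).round(1))
E
python3 -m jog '2 -1 60 0 0 0 1;4 -1 121 0 0 0 1;4 -1 121 0 0 0 1'
python3 - <<'E'
from h import *
st();d=save('wrist','w_t2')
E
```

```text
250.0 192.89473684210526 [ 482.33120261 -205.26474186  130.8       ] [ 482.21185954 -205.28303502  130.36327408]
160 [225, 237, 238, 239, 240, 241, 242, 243, 244, 245, 246, 247, 248, 249, 250, 251, 252, 253, 254, 255, 256, 257, 258, 259, 260, 261, 277, 278, 279] [ 518.7 -198.3  166.6]
165 [225, 237, 238, 239, 240, 241, 242, 243, 244, 245, 246, 247, 248, 249, 250, 251, 252, 253, 254, 255, 256, 257, 258, 259, 260, 261, 262, 277, 278, 279] [ 556.2 -193.9  400.9]
170 [238, 239, 240, 241, 242, 243, 244, 245, 246, 247, 248, 249, 250, 251, 252, 253, 254, 255, 256, 257, 258, 259, 260, 261, 277, 278, 279] [ 509.7 -200.1  161.2]
175 [239, 240, 241, 242, 243, 244, 245, 246, 247, 248, 249, 250, 251, 252, 253, 254, 255, 256, 257, 258, 259, 260, 261, 277, 278, 279] [ 504.4 -201.1  155.3]
clock: 10.95
eef_pos: [492.5, -196.9, 111.8]
tool_rot: [-3.135, 0.008, 0.216]
force: [0.6, 0.9, -0.4]
width: 85.5
t 10.95 pos [ 492.5 -196.9  111.8] rot [-179.63    0.43   12.4 ] q [-0.092  0.695  0.663  1.947 -0.633  0.729 -0.401] F [ 0.6  0.9 -0.4] w 85.5
```

View pics/w_t2.png

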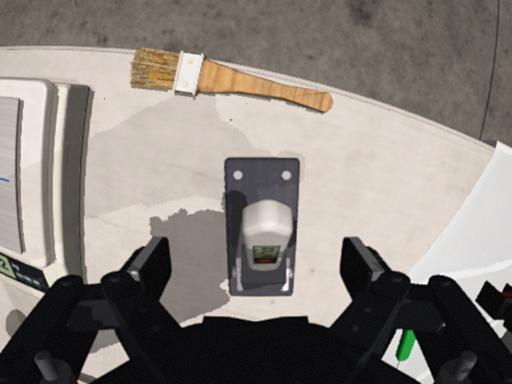

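Run:
```python
from h import *
st();to((494.5,-202.6,115),down(12.3))
```

```text
t 11.0 pos [ 494.5 -199.   114.5] rot [-179.86    0.18   12.36] q [-0.092  0.692  0.666  1.943 -0.632  0.73  -0.401] F [ 0.2 -0.5  1.1] w 85.6
shift [-0.8  3.6 -0.5] rot [-0.1  0.2  0.1]
```

```bash
python3 -m jog '-1 4 0 0 0 0 1;-1 4 0 0 0 0 1;-1 4 0 0 0 0 1'
python3 - <<'E'
from h import *
st();d=save('wrist','w_t3');cv2.imwrite('pics/w_t3z.png',d['image'][150:310,150:370,::-1].repeat(3,0).repeat(3,1))
E
```

```text
clock: 11.38
eef_pos: [496.1, -205.1, 116.6]
tool_rot: [3.141, -0.002, 0.214]
force: [-0.6, 0.8, 0.4]
width: 85.3
t 11.38 pos [ 496.1 -205.1  116.6] rot [ 1.7994e+02 -1.4000e-01  1.2280e+01] q [-0.082  0.69   0.667  1.938 -0.632  0.73  -0.394] F [-0.6  0.8  0.4] w 85.3
```

View pics/w_t3z.png

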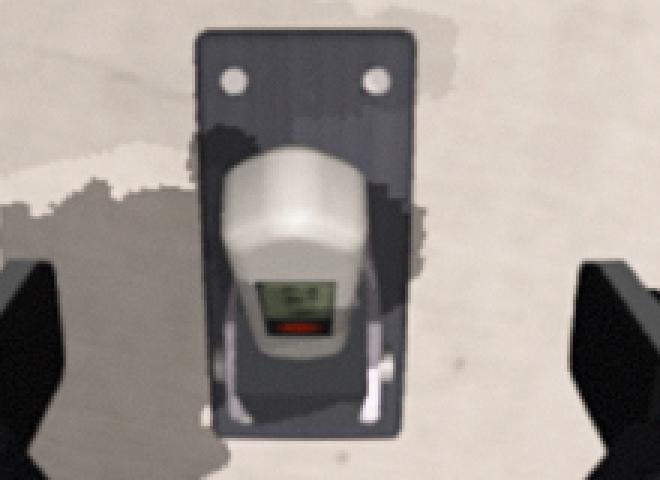

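```bash
python3 -m jog '-1 -3 0 0 0 0 1;-1 -3 0 0 0 0 1;-1 -3 0 0 0 0 0;-1 -3 0 0 0 0 -1;-1 -3 0 0 0 0 -1;-1 -3 0 0 0 0 -1;-1 -3 0 0 0 0 -1;-1 -3 0 0 0 0 -1'
python3 - <<'E'
from h import *
st();d=save('wrist','w_t4');cv2.imwrite('pics/w_t4z.png',d['image'][150:310,150:370,::-1].repeat(3,0).repeat(3,1))
E
```

```text
clock: 12.42
eef_pos: [493.7, -202.2, 115.2]
tool_rot: [3.142, -0.0, 0.214]
force: [0.8, -1.1, 1.3]
width: 18.7
t 12.43 pos [ 493.7 -202.2  115.2] rot [ 1.800e+02 -1.000e-02  1.228e+01] q [-0.087  0.689  0.666  1.946 -0.634  0.726 -0.396] F [ 0.8 -1.1  1.3] w 18.7
```

View pics/w_t4z.png

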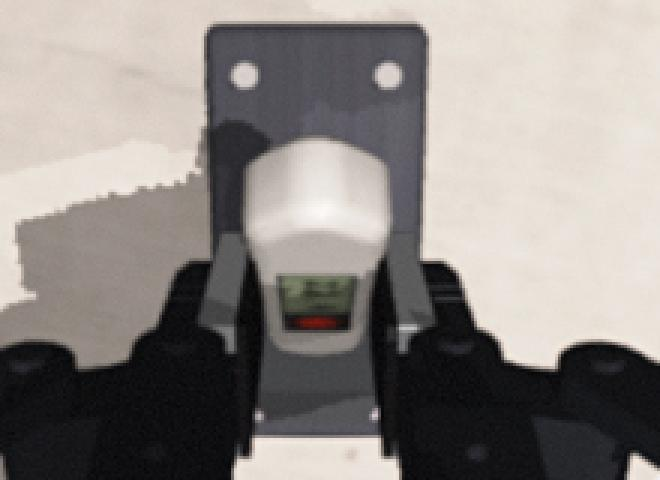

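The head is gripped (18.7 mm reported; the cup also read about 3 mm under its size). Now I'll draw it out along the sleeve.

```bash
python3 -m jog '6 0 -7 0 0 0 -1;13 0 -15 0 0 0 -1;20 0 -23 0 0 0 -1;26 0 -30 0 0 0 -1'
python3 - <<'E'
from h import *
st()
E
```

```text
clock: 12.98
eef_pos: [519.9, -196.4, 145.9]
tool_rot: [3.141, -0.001, 0.215]
force: [-0.7, 0.5, -0.4]
width: 18.7
t 12.97 pos [ 519.9 -196.4  145.9] rot [ 1.7998e+02 -3.0000e-02  1.2300e+01] q [-0.131  0.678  0.71   1.862 -0.591  0.824 -0.47 ] F [-0.7  0.5 -0.4] w 18.7
```

Forces are low. I'll continue out.

```bash
python3 -m jog '10 0 -11 0 0 0 -1;20 0 -23 0 0 0 -1;30 0 -35 0 0 0 -1;40 0 -46 0 0 0 -1;50 0 -58 0 0 0 -1;58 0 -67 0 0 0 -1;64 0 -80 0 0 0 -1;66 0 -105 0 0 0 -1'
python3 - <<'E'
from h import *
st();d=save('wrist','w_t5');save('scene','s_t5')
E
```

```text
clock: 13.98
eef_pos: [583.3, -182.1, 250.2]
tool_rot: [-3.141, 0.002, 0.214]
force: [-0.8, 1.0, -0.0]
width: 18.8
t 13.97 pos [ 583.3 -182.1  250.2] rot [-1.7994e+02  1.2000e-01  1.2280e+01] q [-0.201  0.644  0.792  1.591 -0.494  1.12  -0.644] F [-0.8  1.  -0. ] w 18.8
```

View pics/w_t5.png

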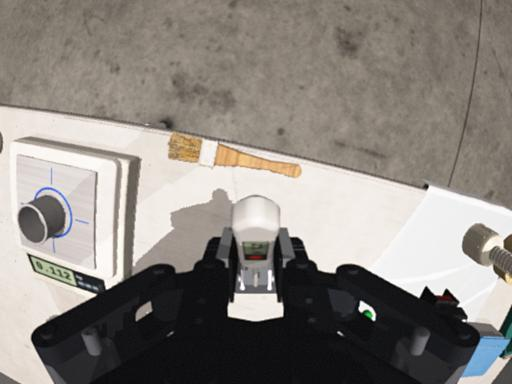

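View pics/s_t5.png

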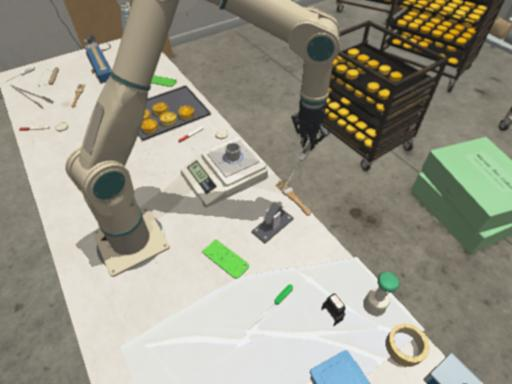

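```bash
python3 -m jog '-10 0 -50 0 10 0 -1;-20 0 -90 0 20 0 -1;-30 0 -110 0 30 0 -1;-40 0 -110 0 40 0 -1;-40 0 -110 0 43 0 -1;-40 0 -110 0 43 0 -1'
python3 - <<'E'
from h import *
st();save('scene','s_t6');save('wrist','w_t6');save('top','t_t6')
E
```

```text
clock: 14.82
eef_pos: [545.3, -190.8, 355.1]
tool_rot: [-3.127, -0.721, 0.207]
force: [0.1, -0.4, -0.8]
width: 18.5
t 14.82 pos [ 545.3 -190.8  355.1] rot [-179.18  -41.29   11.87] q [ 0.528  0.185  0.096  2.101 -1.075  0.618  0.096] F [ 0.1 -0.4 -0.8] w 18.5
```

View pics/s_t6.png

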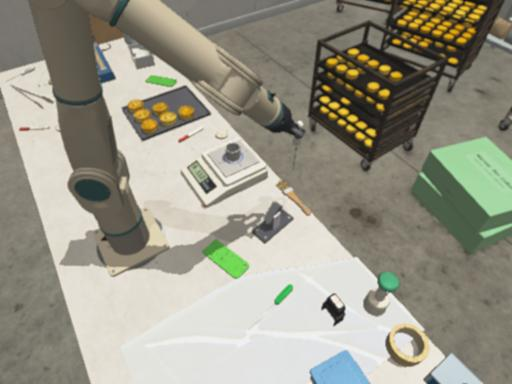

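View pics/w_t6.png

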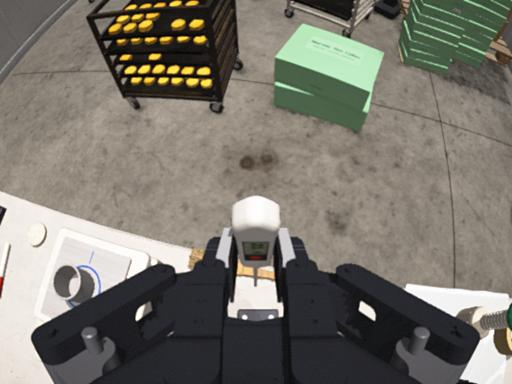

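Run:
```python
from h import *
M=R.from_euler('z',12.3,degrees=True)*R.from_euler('y',-43,degrees=True)*R.from_euler('x',180,degrees=True)
print(M.as_matrix()[:,2],M.as_matrix()[:,0])
to((515,-60,350),M);to((480,95,345),M)
```

```text
[ 0.66634348  0.14528637 -0.7313537 ] [0.7145659  0.15580056 0.68199836]
shift [  -5.4 -136.7    4.6] rot [-0.4  1.7 -0.5]
shift [ -11.1 -295.5    8.7] rot [-0.4  1.7 -0.5]
```

```bash
python3 -m jog '-2 -40 2 0 1 0 -1;-4 -80 4 0 1 0 -1;-6 -120 4 0 1 0 -1;-8 -170 6 0 1 0 -1;-10 -220 7 0 1 0 -1;-11 -270 8 0 1 0 -1;-11 -295 9 0 1 0 -1;-11 -295 9 0 1 0 -1'
python3 - <<'E'
from h import *
st()
s=save('scene','s_t7');save('wrist','w_t7');t=save('top','t_t7')
cv2.imwrite('pics/sz7.png',cv2.resize(s['image'][80:200,180:300],None,fx=5,fy=5,interpolation=cv2.INTER_CUBIC)[:,:,::-1])
cv2.imwrite('pics/tz7.png',cv2.resize(t['image'][120:240,150:270],None,fx=5,fy=5,interpolation=cv2.INTER_CUBIC)[:,:,::-1])
E
```

```text
clock: 15.98
eef_pos: [478.0, 101.1, 358.5]
tool_rot: [-3.131, -0.722, 0.22]
force: [-0.3, -1.1, -0.2]
width: 18.7
t 15.97 pos [478.  101.1 358.5] rot [-179.4   -41.38   12.6 ] q [ 1.104 -0.157 -1.191  2.36  -1.099  0.236 -0.478] F [-0.3 -1.1 -0.2] w 18.7
```

View pics/sz7.png

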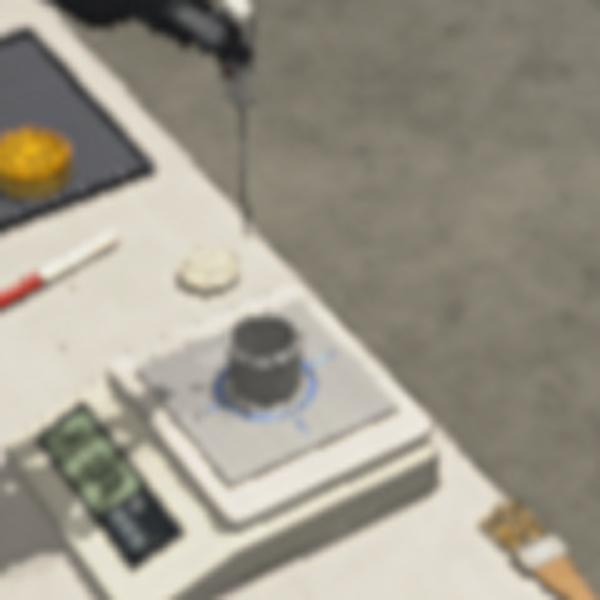

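View pics/tz7.png

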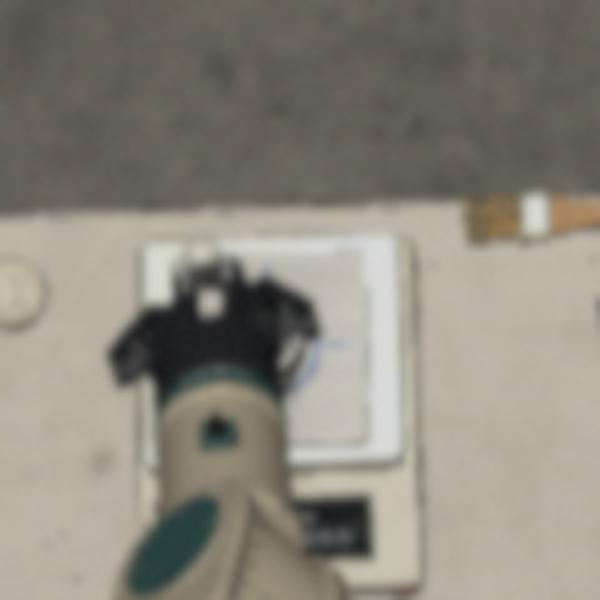

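View pics/w_t7.png

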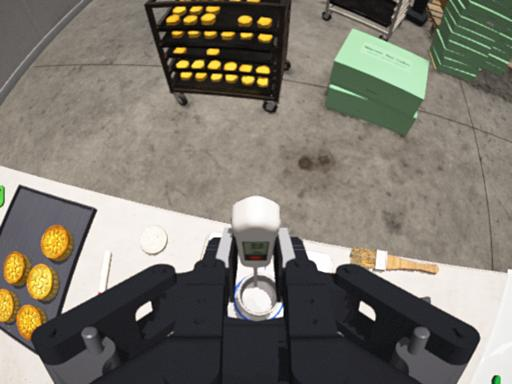

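```bash
cat > kin.py <<'E'
from h import *
import glob,itertools
from scipy.optimize import least_squares
def load_all():
    Q=[];P=[];O=[]
    for fn in glob.glob('pics/*.npy'):
        s=np.load(fn,allow_pickle=True).item()['state'];Q.append(s['qpos']);P.append(s['eef_pos']);O.append(R.from_euler('xyz',s['tool_rot']).as_matrix())
    return np.array(Q),np.array(P),np.array(O)
def fk(p,q,sg):
    # p: base yaw, h, L1, L2, L3, a1 (elbow off), a2, tool yaw off
    y0,h,L1,L2,L3,a0,a1,a2,a3,y7=p
    rz=lambda a:R.from_euler('z',a).as_matrix(); ry=lambda a:R.from_euler('y',a).as_matrix()
    M=rz(y0+sg[0]*q[0]);x=np.array([0,0,h])+M@[a0,0,0]
    M=M@ry(q[1])@rz(sg[1]*q[2]);x=x+M@[a1,0,L1]
    M=M@ry(q[3])@rz(sg[2]*q[4]);x=x+M@[a2,0,L2]
    M=M@ry(q[5]);x=x+M@[a3,0,0]
    M=M@rz(y7+sg[3]*q[6]);x=x+M@[0,0,L3]
    return x,M
E
python3 - <<'E'
from kin import *
Q,P,O=load_all();print(len(Q))
best=None
for sg in itertools.product([1,-1],repeat=4):
    def res(p):
        r=[]
        for q,x,o in zip(Q,P,O):
            a,b=fk(p,q,sg);r+=list(a-x)+list(((b-o)*300).ravel())
        return np.array(r)
    for y7 in (0,1.57,3.14,-1.57):
        p0=[sg[0]*1.3+1.2,300,400,400,300,0,0,0,0,y7]
        s=least_squares(res,p0,loss='soft_l1',max_nfev=60)
        if best is None or s.cost<best[0]: best=(s.cost,sg,s.x)
print(best)
np.save('kin.npy',np.array([best[1],best[2]],dtype=object),allow_pickle=True)
for q,x,o in zip(Q,P,O):
    a,b=fk(best[2],q,best[1]);print((a-x).round(1),np.degrees(np.linalg.norm((R.from_matrix(b).inv()*R.from_matrix(o)).as_rotvec())).round(2),end=';')
E
```

```text
25
(np.float64(180.24265956773868), (-1, -1, -1, -1), array([-2.45640562e-02,  3.26610986e+02,  5.52202088e+02,  3.79864945e+02,
        3.53449492e+02, -5.69063418e+00,  2.80139006e+00, -1.95239594e+00,
       -1.11340104e+01, -1.74382506e+02]))
[ 0.7 -0.1 -0.8] 0.03;[-0.7  1.3 -0.1] 0.03;[4.9 0.6 2. ] 0.99;[-0.6  1.3 -0.2] 0.03;[-0.8  1.3 -0.1] 0.03;[-10.4   5.6   5.2] 0.03;[ 1.1  1.2 -0.1] 0.03;[ 0.3  0.  -0.9] 0.03;[ 0.5  0.7 -0.1] 0.03;[-1.3  0.  -0.4] 0.03;[-10.4   5.6   5.2] 0.03;[-5.5 -2.9 -0.9] 0.99;[4.9 0.6 2. ] 0.99;[-5.7 -2.9 -0.9] 0.98;[-2.3  0.3 -0.8] 0.03;[ 0.2  0.  -0.9] 0.03;[-5.7 -2.9 -0.9] 0.98;[4.8 0.6 2. ] 0.99;[-2.1 -0.1 -0.3] 0.03;[2.8 2.6 1.3] 0.03;[-10.4   5.6   5.2] 0.03;[-0.2  7.2  3.3] 0.03;[-0.5 -0.4 -1. ] 0.03;[-1.3 -0.  -0.4] 0.03;[-1.3 -0.  -0.4] 0.03;
```

```bash
cat > plan.py <<'E'
from kin import *
sg,p=np.load('kin.npy',allow_pickle=True)
lo=np.array([-3.06,-.37,-1.25,.18,-1.1,.23,-2.94]);hi=np.array([3.06,2.12,1.32,2.47,4.24,1.98,2.94])
def ori(az,tilt=43): return (R.from_euler('z',az,degrees=True)*R.from_euler('y',-tilt,degrees=True)*R.from_euler('x',180,degrees=True))
def ik(pos,M,seed):
    def r(q):
        x,m=fk(p,q,sg); n=(q-(lo+hi)/2)/((hi-lo)/2)
        return np.r_[(x-pos)/5,(R.from_matrix(m).inv()*M).as_rotvec()*20, 0.05*n**8]
    s=least_squares(r,np.clip(seed,lo+.01,hi-.01),bounds=(lo,hi)); x,m=fk(p,s.x,sg)
    return s.x,np.linalg.norm(x-pos),np.degrees(np.linalg.norm((R.from_matrix(m).inv()*M).as_rotvec())),np.min(np.r_[s.x-lo,hi-s.x])
E
python3 - <<'E'
from plan import *
cur=ctrl.read_state()['qpos'];rng=np.random.default_rng(0)
seeds=[cur]+[lo+(hi-lo)*rng.random(7) for _ in range(12)]
for az in range(-180,180,30):
    M=ori(az); z=M.as_matrix()[:,2]; pos=np.array([467.7,92.2,309])+19*z
    L=[ik(pos,M,s) for s in seeds]; L=[l for l in L if l[1]<2 and l[2]<1]
    L.sort(key=lambda l:-l[3])
    print(az,len(L),[(l[0].round(2).tolist(),round(l[3],2)) for l in L[:2]])
E
```

```text
-180 6 [([-0.01, 0.73, -0.26, 1.35, 0.0, 1.81, 1.29], np.float64(0.17)), ([-0.01, 0.73, -0.26, 1.35, 0.0, 1.81, 1.29], np.float64(0.17))]
-150 4 [([-0.52, 0.73, 0.35, 1.37, 0.03, 1.78, 1.93], np.float64(0.2)), ([-0.52, 0.73, 0.35, 1.37, 0.03, 1.78, 1.93], np.float64(0.2))]
-120 3 [([-0.39, 0.64, -0.15, 1.52, 0.44, 1.67, 1.96], np.float64(0.31)), ([-0.39, 0.64, -0.15, 1.52, 0.44, 1.67, 1.96], np.float64(0.31))]
-90 2 [([-0.17, 0.6, -0.7, 1.76, 0.82, 1.62, 1.98], np.float64(0.36)), ([-0.17, 0.6, -0.7, 1.76, 0.82, 1.62, 1.98], np.float64(0.36))]
-60 3 [([-0.12, 0.46, -0.8, 2.04, 1.05, 1.36, 2.19], np.float64(0.43)), ([-0.12, 0.46, -0.8, 2.04, 1.05, 1.36, 2.19], np.float64(0.43))]
-30 4 [([0.03, 0.28, -0.83, 2.31, 1.34, 0.95, 2.41], np.float64(0.16)), ([0.03, 0.28, -0.83, 2.31, 1.34, 0.95, 2.41], np.float64(0.16))]
0 2 [([0.4, 0.13, -0.83, 2.47, 1.96, 0.37, 2.47], np.float64(0.0)), ([0.4, 0.13, -0.83, 2.47, 1.96, 0.37, 2.47], np.float64(0.0))]
30 1 [([0.82, 0.17, -0.91, 2.45, 4.24, 0.23, 0.89], np.float64(0.0))]
60 6 [([1.04, 0.39, -1.04, 2.26, -0.81, 0.48, 0.26], np.float64(0.21)), ([1.04, 0.39, -1.04, 2.26, -0.81, 0.48, 0.26], np.float64(0.21))]
90 6 [([0.85, 0.53, -0.87, 1.98, -0.45, 0.91, 0.35], np.float64(0.38)), ([0.85, 0.53, -0.87, 1.98, -0.45, 0.91, 0.35], np.float64(0.38))]
120 7 [([0.63, 0.66, -0.76, 1.71, -0.24, 1.3, 0.53], np.float64(0.49)), ([0.63, 0.66, -0.76, 1.71, -0.24, 1.3, 0.53], np.float64(0.49))]
150 7 [([0.39, 0.75, -0.68, 1.48, -0.06, 1.62, 0.78], np.float64(0.36)), ([0.39, 0.75, -0.68, 1.48, -0.06, 1.62, 0.78], np.float64(0.36))]
```

```bash
cat >> plan.py <<'E'
def show(gs,az,tilt=None):
    s=ctrl.read_state();T=R.from_euler('xyz',s['tool_rot'])
    # true current tool; rotate about world z so that tool azimuth = az, keep tilt
    z=T.as_matrix()[:,2];a0=np.degrees(np.arctan2(z[1],z[0]))
    N=R.from_euler('z',az-a0,degrees=True)*T
    if tilt is not None: N=ori(az,tilt)
    zz=N.as_matrix()[:,2]
    print('az0',round(a0,1),'elev',np.degrees(np.arcsin(z[2])).round(1),'grasp now',(s['eef_pos']-19*z).round(1))
    to(np.array(gs)+19*zz,N)
E
python3 - <<'E'
from plan import *
show((490,91,375),32);show((515,91,375),52);show((515,90,375),75)
E
```

```text
az0 13.2 elev -48.6 grasp now [467.2  93.4 372.5]
shift [17.5  3.3 12. ] rot [ 12.4  -0.2 -14.1]
az0 13.2 elev -48.6 grasp now [467.2  93.4 372.5]
shift [34.2  4.9 26.7] rot [ 25.6  -0.4 -29.1]
az0 13.2 elev -48.6 grasp now [467.2  93.4 372.5]
shift [31.1  2.7 24. ] rot [ 40.8  -0.7 -46.4]
```

```bash
python3 -m jog '9 2 6 6 0 -7 -1;17 3 12 12 0 -14 -1;26 4 20 19 0 -21.5 -1;34 5 27 25.6 0 -29 -1;34 5 27 30.5 0 -34.5 -1;33 4 26 36 0 -40.5 -1;31 3 24 41 0 -46.5 -1;31 3 24 41 0 -46.5 -1'
python3 - <<'E'
from plan import *
st();show((480,91,375),100);show((467.7,92.2,350),100)
E
```

```text
clock: 17.12
eef_pos: [520.0, 99.9, 358.5]
tool_rot: [-3.129, -0.733, 1.287]
force: [0.2, 0.3, -0.9]
width: 18.6
t 17.12 pos [520.   99.9 358.5] rot [-179.3   -41.99   73.77] q [ 0.91   0.44  -0.946  1.895 -0.482  0.859  0.063] F [ 0.2  0.3 -0.9] w 18.6
az0 74.8 elev -48.0 grasp now [516.7  87.6 372.6]
shift [ -4.6 -41.7  -6.8] rot [ 16.9  -0.2 -18.7]
az0 74.8 elev -48.0 grasp now [516.7  87.6 372.6]
shift [-23.  -53.6  10.4] rot [ 16.9  -0.2 -18.7]
```

Now the joints are comfortable. Next I'll measure the probe's tilt and its tip.

```bash
python3 -m jog '-2 -12 -1 5 0 -6 -1;-5 -25 3 11 0 -12.5 -1;-15 -40 6 17 0 -19 -1;-23 -53 10 17 0 -19 -1;-23 -53 10 17 0 -19 -1;-23 -53 10 17 0 -19 -1'
python3 - <<'E'
from plan import *
st();show((467.7,92.2,309),100)
s=save('scene','s_t8');w=save('wrist','w_t8');t=save('top','t_t8')
cv2.imwrite('pics/sz8.png',cv2.resize(s['image'][60:180,180:300],None,fx=5,fy=5,interpolation=cv2.INTER_CUBIC)[:,:,::-1])
cv2.imwrite('pics/tz8.png',cv2.resize(t['image'][120:240,150:270],None,fx=5,fy=5,interpolation=cv2.INTER_CUBIC)[:,:,::-1])
E
```

```text
clock: 17.88
eef_pos: [464.3, 105.8, 337.5]
tool_rot: [-3.135, -0.733, 1.738]
force: [0.0, -0.4, -0.4]
width: 18.7
t 17.88 pos [464.3 105.8 337.5] rot [-179.6   -42.01   99.59] q [ 0.851  0.573 -0.987  1.798 -0.291  1.105  0.24 ] F [ 0.  -0.4 -0.4] w 18.7
az0 100.2 elev -48.0 grasp now [466.6  93.2 351.6]
shift [-29.4   1.2  30.9] rot [-0.1  0.   0.1]
```

View pics/sz8.png

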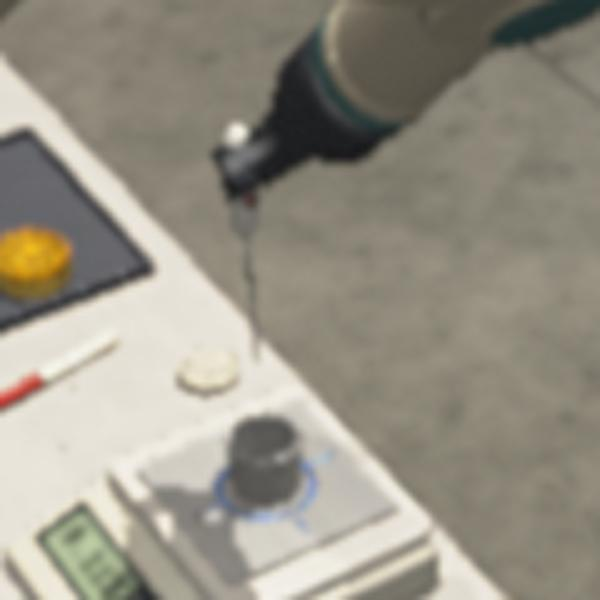

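View pics/tz8.png

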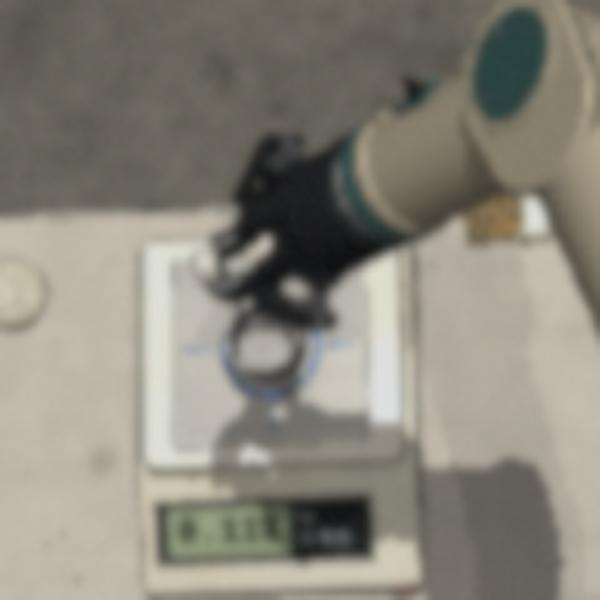

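View pics/w_t8.png

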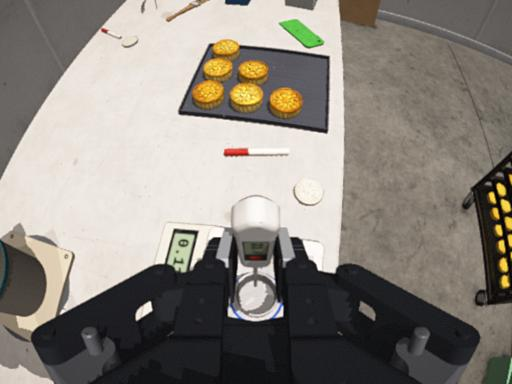

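Run:
```python
from plan import *
w=load('w_t8');s=load('s_t8');t=load('t_t8')
cv2.imwrite('pics/wz8.png',cv2.resize(w['image'][190:330,200:310],None,fx=5,fy=5,interpolation=cv2.INTER_CUBIC)[:,:,::-1])
def proj(d,X):
    c=d['extrinsics']@np.r_[X,1];F=f(d);return np.array([d['cx']+F*c[0]/c[2],d['cy']+F*c[1]/c[2]])
a=proj(s,[467,93,310]);b=proj(s,[467,93,201]);print('vertical proj',a,b,'in crop',(a-[180,60])*5,(b-[180,60])*5)
```

```text
vertical proj [229.14008932 106.92171641] [231.08261177 131.95939607] in crop [245.70044662 234.60858204] [255.41305886 359.79698036]
```

View pics/wz8.png

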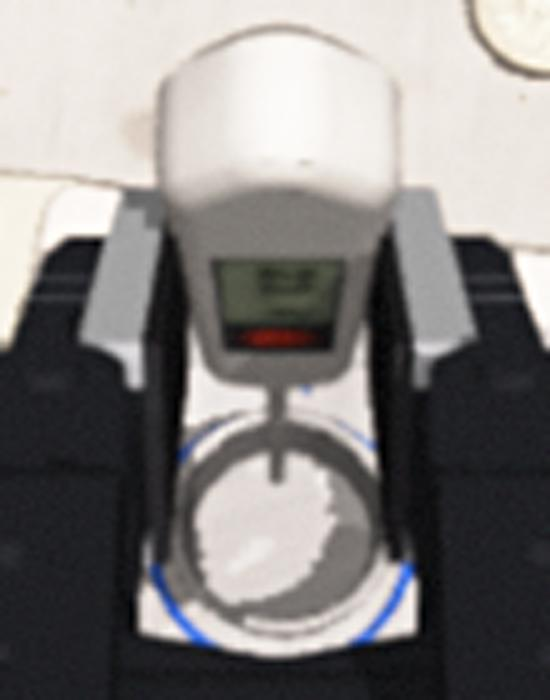

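Run:
```python
from plan import *
w=load('w_t8');s=load('s_t8')
pw=lambda x,y:((x+.5)/5-.5+200,(y+.5)/5-.5+190); ps=lambda x,y:((x+.5)/5-.5+180,(y+.5)/5-.5+60)
tip=tri([ray(w,*pw(277,480))[:2],ray(s,*ps(257,358))[:2]]);base=tri([ray(w,*pw(277,388))[:2],ray(s,*ps(245,240))[:2]])
print(tip,base)
# probe column centroid in wrist between rows 395..475 of crop
d=base[0]-tip[0];print(d,np.degrees(np.arctan2(d[:2],d[2])))
# probe depth pixels
for v in range(262,290,3): print(v,pt(w,255,v).round(1),end=' ')
for v in range(110,133,3):
    row=[]
    for u in range(226,236):
        p=pt(s,u,v)
        if p[2]>150: row.append(p.round(1).tolist())
    print(v,row)
# probe centre per row in scene by darkness vs floor
g=s['image'].mean(2)
for v in range(110,132,2):
    seg=g[v,224:238]; b=np.median(seg); wt=np.clip(b-seg-8,0,None); print(v,(wt*np.arange(224,238)).sum()/max(wt.sum(),1e-6))
```

```text
(array([466.03764875,  90.10845889, 206.95254813]), [np.float64(0.5542643412433081), np.float64(0.5542643412432655)]) (array([465.2908579 ,  88.06626631, 310.55797678]), [np.float64(2.764827277942155), np.float64(2.7648272779421483)])
[ -0.74679085  -2.04219258 103.60542865] [-0.41298244 -1.12922524]
262 [467.8  85.6 329.7] 265 [467.8  85.5 321.6] 268 [467.8  85.2 314. ] 271 [466.7  90.6 277.2] 274 [466.7  90.2 267. ] 277 [466.7  90.2 253.3] 280 [466.7  89.9 240.1] 283 [466.6  90.  222.5] 286 [466.6  89.5 206.4] 289 [463.4 103.9  80.5] 110 [[464.6, 91.1, 299.5]]
113 [[464.0, 91.7, 286.9]]
116 [[468.0, 93.8, 271.2]]
119 [[465.2, 90.1, 261.9]]
122 [[466.1, 93.7, 246.0]]
125 [[3.1, -810.6, 1054.9]]
128 [[467.5, 92.2, 219.5]]
131 [[465.9, 91.0, 207.4]]
110 229.0
112 228.93984962406014
114 229.18779342723002
116 229.79710144927535
118 230.0
120 230.0
122 230.1595744680851
124 230.99999999999997
126 233.9257731958763
128 235.27681660899654
130 235.40584415584414
```

Run:
```python
from plan import *
s=st();T=R.from_euler('xyz',s['tool_rot']);print(T.inv().apply([1,1,-45]).round(1))
```

```text
t 18.02 pos [464.5 105.8 337.8] rot [-179.66  -42.01   99.68] q [ 0.851  0.573 -0.987  1.797 -0.29   1.105  0.241] F [ 0.8 -0.1 -0.1] w 19.0
[-29.5   1.4  34. ]
```

```bash
python3 -m jog '-7.5 0.4 8.5 0 0 0 -1;-15 0.7 17 0 0 0 -1;-22 1 26 0 0 0 -1;-29.5 1.4 34 0 0 0 -1;-29.5 1.4 34 0 0 0 -1;-29.5 1.4 34 0 0 0 -1'
python3 - <<'E'
from plan import *
st()
s=save('scene','s_t9');w=save('wrist','w_t9');t=save('top','t_t9')
cv2.imwrite('pics/sz9.png',cv2.resize(s['image'][80:200,180:300],None,fx=5,fy=5,interpolation=cv2.INTER_CUBIC)[:,:,::-1])
cv2.imwrite('pics/wz9.png',cv2.resize(w['image'][190:330,200:310],None,fx=5,fy=5,interpolation=cv2.INTER_CUBIC)[:,:,::-1])
E
```

```text
clock: 18.77
eef_pos: [465.2, 107.1, 292.7]
tool_rot: [-3.135, -0.734, 1.74]
force: [0.0, 0.3, 0.0]
width: 18.8
t 18.77 pos [465.2 107.1 292.7] rot [-179.63  -42.06   99.72] q [ 0.825  0.632 -0.963  1.852 -0.262  1.009  0.265] F [0.  0.3 0. ] w 18.8
```

View pics/sz9.png

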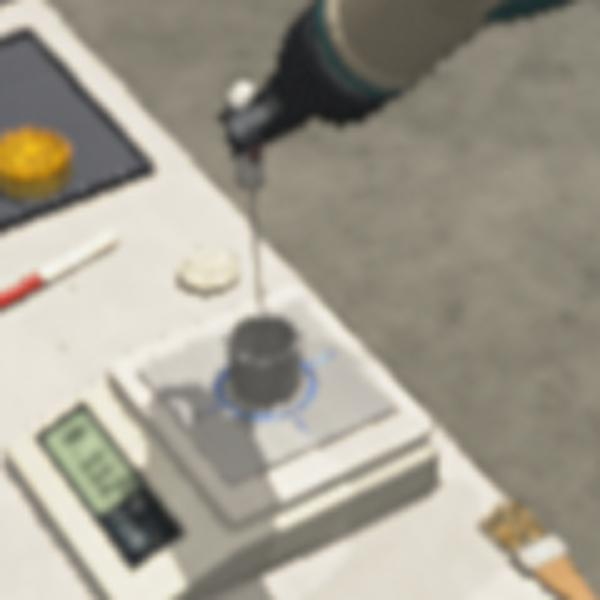

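View pics/wz9.png

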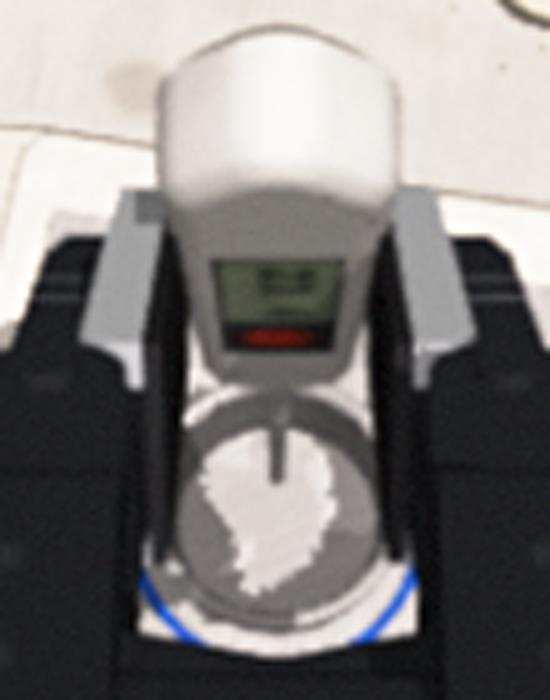

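View pics/t_t9.png

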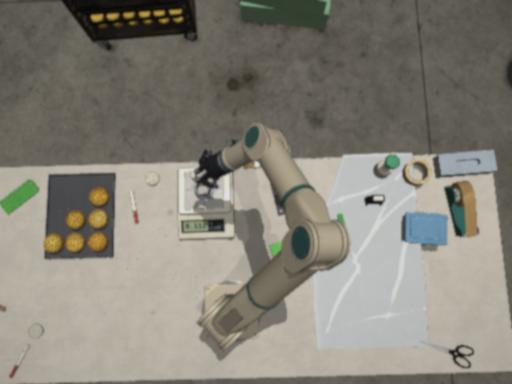

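Run:
```python
from plan import *
w=load('w_t9');s=load('s_t9')
pw=lambda x,y:((x+.5)/5-.5+200,(y+.5)/5-.5+190); ps=lambda x,y:((x+.5)/5-.5+180,(y+.5)/5-.5+80)
print(tri([ray(w,*pw(277,480))[:2],ray(s,*ps(260,305))[:2]]))
for v in (274,278,282,286): print(v,pt(w,255,v).round(1))
# rim points in wrist by depth
P=[]
for v in range(262,320):
    for u in range(232,280):
        p=pt(w,u,v)
        if 125<p[2]<133 and np.hypot(p[0]-467,p[1]-92)<33:P.append(p)
P=np.array(P);P=P[P[:,2]>126]
r=least_squares(lambda c:np.hypot(P[:,0]-c[0],P[:,1]-c[1])-c[2],[467,92,27.],loss='soft_l1');print(len(P),r.x,P[:,2].mean())
P=[]
for v in range(130,170):
    for u in range(220,246):
        p=pt(s,u,v)
        if 122<p[2]<135 and np.hypot(p[0]-467,p[1]-92)<35:P.append(p)
P=np.array(P);print(len(P),P.min(0),P.max(0)) if len(P) else 0
st()
```

```text
(array([466.61355499,  91.78578042, 160.87811666]), [np.float64(0.779669488117569), np.float64(0.7796694881177678)])
274 [467.5  91.8 220.5]
278 [467.4  91.5 203.7]
282 [467.3  91.6 182. ]
286 [467.3  91.  160.5]
277 [466.93678813  91.43080946  26.95500334] 128.1541113146525
66 [437.65269561  63.53852289 122.09085872] [493.77567594 120.38469366 132.481877  ]
t 18.93 pos [465.3 107.  292.8] rot [-179.66  -42.02   99.73] q [ 0.825  0.632 -0.963  1.852 -0.262  1.009  0.265] F [-0.7  0.3 -1.4] w 18.6
```

Run:
```python
from h import *
print(np.abs(ctrl.read_state()['qd']).max()); ctrl.finish_job(); st()
```

```text
0.0023130665385287736
the job is handed in; nothing more can be done
the job is handed in; nothing more can be done
```

The job is handed in at about 19 s of the 54 s. The cup stands in the scale's circle, and the thermometer is held upright above it.

- **Cup:** I stood it on the plate and let go before touching the thermometer. It measures about (467.3, 92) mm, within about 1 mm of the circle's centre at (466.6, 92). Its rim reads at about 128–129 mm.
- **Thermometer:** I drew it out along the sleeve with forces around 1 N and turned it upright. The first pose over the cup ran the arm into its joint limits, so I turned the tool about the vertical to finish with room to spare.
- **Last checks:**
  - The tip is at about (467, 92, 161) mm, roughly 32 mm above the rim and 1 mm off the middle of the mouth.
  - The probe is within about 1° of vertical.
  - The arm was still, with wrist force readings of about 1.5 N or less.
- **Did not agree fully:**
  - The gripper reported openings about 3 mm smaller than both objects (53.5 for the cup, 18.7 for the head), though both grips held.
  - The measured arm position scattered by 2–3 mm, within the stated calibration or slightly over it.
  - The scale's display read 0.112 both empty and loaded, so I did not use it as a check.

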